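Feel for loose tiles in closed sample cases

TASK

In one or two of the three closed grey sample cases the tile has come loose inside. Pick the cases up and gently rock or shake them to feel which ones have a loose tile sliding inside; lay every case with a loose tile flat, lid up, in the shallow white rework tray, and leave each sound case lying flat, lid up, where it was found. Do not jerk or drop a case, so that no loose tile knocks hard inside, and do not disturb the pot and the stack of tiles.

Things in the scene. Friction and masses are not known exactly. Their poses are not given: they have to be found in the camera images.
- case_a: closed grey plastic sample case, 150 (its x) x 60 (its y) x 40 mm high, paper panel on its lid, 0.24 to 0.44 kg, unevenly balanced, lying flat; origin at the centre of its underside, z up. Grip across the width at mid-length, fingertips 13 mm above the underside, with about 40 N. Hollow inside, 134 x 54 mm. The three cases look alike; which one is bad changes. Nothing moves in a sound one
- case_b: like case_a. In a bad case a loose tile (48 mm across, 17 mm thick, 90 g), unseen, lies anywhere along the hollow. It slides the length of the case when an end is tipped down by over about 0.2 rad and held there for half a second, and stays there when the case is levelled smoothly: its weight has then shifted by up to 82 mm (0.07 N m), which the wrist can feel
- case_c: like case_a. The tile chips if it knocks inside with more than 25 N: rocking by 0.35 to 0.5 rad to either side at an easy pace is harmless; jerks (over 1 m/s), sudden steep tipping and drops from over some 15 mm are not. The rules call the loose tiles tile_1_c0 and tile_2_c0; their poses are not given
- tray: shallow white rework tray fixed to the bench, 200 x 200 mm outside, floor 6 mm above the bench, rim 5 mm thick and 14 mm high, 190 x 190 mm inside; origin at the centre of its underside, x and y along its sides. Two cases fit side by side with their length along tray x, centred 50 mm to either side of the tray's centre (tray y +50 and -50 mm)
- carton: bystander: closed brown cardboard carton, 110 x 110 x 70 mm, fixed on the bench beyond the cases; origin at the centre of its underside
- tile_stack: bystander: loose stack of four dark hexagonal tiles, 52 mm across, 40 mm high; origin at the centre of its underside
- glue_pot: bystander: loose closed pot, 60 mm diameter, 90 mm high; origin at the centre of its underside
Mind the look-alikes: they are no part of the job. What is shaped like the case_b but blue, green or yellow is not meant.

How it is judged:
By the outcome, as a careful person would: the job done as asked, in the order asked, and still so for the second after the job is handed in, with the robot touching nothing.
It also fails if it takes over 72 s, if anything falls off the work surface, if the arm or the gripper's body presses on something with over 40 N, if the wrist force passes 120 N, or if a joint passes its speed limit or range.

ROBOT

A 6-joint arm with a two-finger parallel gripper is mounted at the origin on the work surface. World frame = base frame: x ahead of the robot, y to its left, z up, the work surface at z = 0. Lengths are in m, angles in degrees, forces in N, time in s.
With the tool pointing down it reaches from about 0.35 to 0.95 m from the base axis. Payload 17.4 kg.
Tool frame: the origin (TCP) lies midway between the tips of the shut fingers; the grasp point (between the pads) lies 19 mm behind it (env.tcp_to_grasp is the distance from the TCP to the grasp point, in m); z points along the fingers, y is the line along which they close (so a half turn about z gives the same grasp; the last joint's range is limited). The gripper opens to 93 mm and grips with 3 to 60 N. Pads are 15 mm wide; open, the fingers measure 128 mm over their backs; the gripper's body (75 mm by 188 mm) begins 65 mm behind the grasp point.
Start: joints at [-66.566, 6.646, 82.598, -0, 90.757, -2.166], TCP at [0.292, -0.609, 0.219] pointing down, gripper open.
Joint ranges: [-162.19, 162.19], [-47.58, 125.68], [4.15, 143.07], [-65.23, 245.23], [0.69, 171.88], [-170.13, 170.13]. Speed limits (degrees/s): [108.29, 108.29, 127.2, 180, 180, 180].

INTERFACE

Orientations are given as a 3x3 rotation matrix whose columns are the frame's x, y, z axes.
In Python, from workcell import env gives the robot as it stands.
- The arm moves only by the tool play_rows, never from a script. Its argument "plan" is one flat list of numbers, 7 for each row, row after row: the shift along the tool's x, y, z in a scale on which 1.0 is 0.8 m, then the turn, a rotation vector about the tool's x, y, z in normalised numbers (1 is pi/2 rad), then the closure, from -1 (fully open) to 1 (shut). A call has 1 to 20 rows; each row is the pose to reach, as a shift and turn from the pose commanded when the call began, along the tool's axes at that moment; what a row does not reach only later rows make up. A row lasts 1/10 s, in which the tool goes at most 50 mm and 8.59 degrees, less where a joint would pass 70% of its speed; a pose out of reach is approached as far as the arm can. A call with a gripper value outside its range is refused whole. The fingers move at their own pace and stop on an object; "force" is the grip in N (left out, the last holds). Time passes only in rows, so rows that repeat a pose let the fingers close. It gives the time, the measured TCP pose, the force, the opening and the grip force at its end, in the units of the state.
- env.get_obs(): the state, without advancing time (a new reading comes with each control period).
- env.read_camera(name): name is "scene" or "top" or "wrist"; returns (picture, depth): 420x560x3 uint8, blue, green, red; 420x560 float32, m along the optical axis (not along the pixel's ray), 0 where there is no reading.
- env.camera_info(name): a dict with "camera_matrix" (3x3 intrinsics, pixels), "k1" (the pictures are not rectified: a ray, as slopes to the right and down, at radius r is drawn at 1 + k1 r^2 times it, then the intrinsics apply), "position" and "orientation" of the camera in the world; the wrist camera has in their place "tool_from_camera" (4x4, takes a point from camera to tool coordinates, whose origin is the TCP and whose axes are the flange's). Camera axes: x right, y down, z forward; pixel columns grow to the right and rows downward; lengths in m; the calibration is good to about 2 mm. A picture is of the moment at which its call begins: read the wrist's pose just before it. camera_info takes no time and is no camera call.
- env.job_done(): hands the job in; it is judged then, once.
The state is a dict: "t": time; "q": joint angles; "qd": joint speeds; "joint_efforts": joint torques, N m; "eef_pos": TCP position; "tcp_rot": TCP orientation; "wrist_force": force on the tool from outside, world axes, zero at the start; "moment": the same for the moment, N m; "grip_width": opening from 0.0 (shut) to 1.0 (fully open); "grasp_force": force on a finger pad.
Only numpy, scipy, OpenCV 4.12 (cv2) and the standard library are available. Lean on these libraries where they do the work, as an engineer would, in place of code of your own. Each camera call takes 0.05 s, during which the arm holds its last target. There are 200 camera calls.

## Working session

There is one attempt and no reset: what is moved stays moved. The work goes in short steps, Python scripts to look and compute and a tool call to move; the robot and the scene stay as the last step left them, time stands still between calls to the robot, and variables do not carry over. Pictures are saved under pics/ and viewed, at most 10 in all, crops included, and the job is handed in when it is done.

Besides the shell and the picture viewer there is one more tool, called after "Request:" by a JSON object that holds its "method" and its "body", one argument or row to a line. play_rows: Moves the arm, as the interface text tells. Its arguments: {"type":"object","properties":{"plan":{"type":"array"},"force":{"type":"number"}},"required":["plan"]}

```bash
mkdir -p pics; ls; python3 - <<'E'
from workcell import env
import cv2,numpy as np
for n in("top","scene"):
    p,d=env.read_camera(n); cv2.imwrite(f"pics/{n}0.png",p); np.savez(f"{n}0.npz",p=p,d=d)
    print(n,env.camera_info(n))
print(env.get_obs())
E
```

```text
pics
top {'camera_matrix': array([[392.9274098 ,   0.        , 280.57128758],
       [  0.        , 392.9274098 , 206.39686875],
       [  0.        ,   0.        ,   1.        ]]), 'k1': -0.022981445345977555, 'position': array([0.45795186, 0.05601039, 0.92515746]), 'orientation': array([[-0.01773308, -0.99830159,  0.05549302],
       [-0.99969612,  0.01865366,  0.01611535],
       [-0.01712313, -0.05519038, -0.99832901]])}
scene {'camera_matrix': array([[391.98613013,   0.        , 281.33632231],
       [  0.        , 391.98613013, 210.32770866],
       [  0.        ,   0.        ,   1.        ]]), 'k1': 0.004896250461937003, 'position': array([ 1.19307933, -0.22360892,  0.6351928 ]), 'orientation': array([[ 0.39221087,  0.57950085, -0.71438743],
       [ 0.9197732 , -0.25862936,  0.29517472],
       [-0.01370756, -0.77284514, -0.6344466 ]])}
{'t': 0.1, 'q': array([-6.65675101e+01,  6.67107929e+00,  8.26333073e+01, -1.35652687e-03,
        9.07556876e+01, -2.16472505e+00]), 'qd': array([ 0.00723053, -0.02872088, -0.09611126,  0.01553462,  0.09506401,
        0.02619104]), 'joint_efforts': array([ 4.21047051e-03, -7.22891665e+01, -6.23865581e+01,  7.83018116e-02,
        2.27583584e-02, -4.26615918e-05]), 'eef_pos': array([ 0.29154949, -0.60857851,  0.21796745]), 'tcp_rot': array([[ 9.01853662e-01,  4.32041411e-01, -4.38673134e-04],
       [ 4.32041633e-01, -9.01853159e-01,  9.52607221e-04],
       [ 1.59470161e-05, -1.04863737e-03, -9.99999450e-01]]), 'wrist_force': array([ 0.0099044 ,  0.01813922, -0.38731262]), 'moment': array([0.01880153, 0.04124479, 0.04599151]), 'grasp_force': 0.0, 'grip_width': 0.9989586895526906}
```

View pics/top0.png

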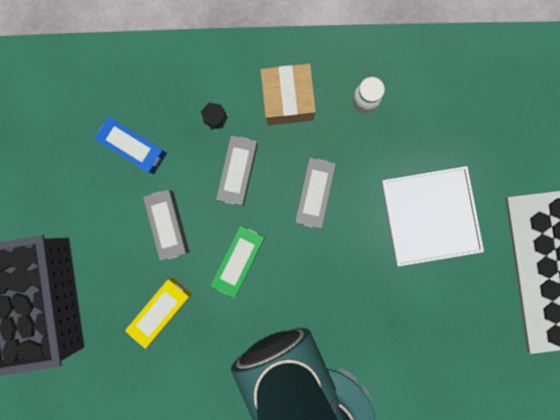

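View pics/scene0.png

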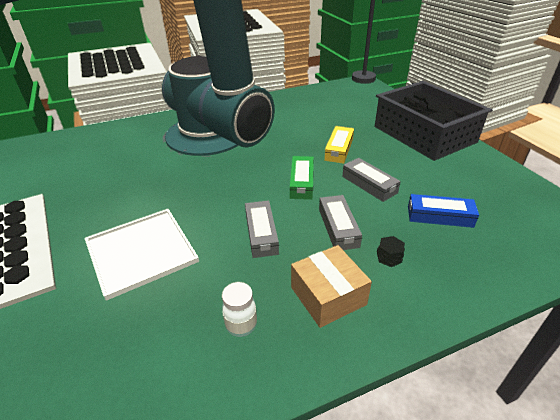

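Top view: the grey cases are at px (237,170), (315,192) and (165,225). The look-alikes are blue (130,145), green (238,262) and yellow (158,313). The tray is at (433,216), the pot at (369,92), the tile stack at (213,115) and the carton at (288,93). I choose the three grey ones.

```bash
cat > h.py <<'E'
import numpy as np,cv2
from workcell import env
def rays(n,uv):
    c=env.camera_info(n);K=c["camera_matrix"]
    p=cv2.undistortPoints(np.float64(uv).reshape(-1,1,2),K,np.array([c["k1"],0,0,0,0.]))[:,0]
    return c["position"],np.c_[p,np.ones(len(p))]@c["orientation"].T
def onz(n,uv,z):
    o,r=rays(n,uv); return o+r*((z-o[2])/r[:,2])[:,None]
def rect(P):
    P=np.asarray(P)[:,:2].astype(np.float32); (c,s,a)=cv2.minAreaRect(P*1000)
    b=cv2.boxPoints((c,s,a)); e=b[1]-b[0]; f=b[2]-b[1]
    L=e if np.hypot(*e)>np.hypot(*f) else f
    return np.round(c,1),np.round(sorted(s),1),round(float(np.degrees(np.arctan2(L[1],L[0]))%180),2)
E
python3 - <<'E'
from h import *
p=np.load("top0.npz")["p"];hsv=cv2.cvtColor(p,cv2.COLOR_BGR2HSV)
white=((hsv[...,1]<45)&(hsv[...,2]>150)).astype(np.uint8)
grey=((hsv[...,1]<50)&(hsv[...,2]>60)&(hsv[...,2]<=255)).astype(np.uint8)
for nm,m,z in(("panel",white,.04),("body",grey,.04)):
    k,l,st,ce=cv2.connectedComponentsWithStats(m)
    for i in range(1,k):
        if st[i,4]<300 or st[i,1]<30: continue
        cs,_=cv2.findContours((l==i).astype(np.uint8),cv2.RETR_EXTERNAL,cv2.CHAIN_APPROX_NONE)
        uv=cs[0][:,0]; zz=.014 if st[i,4]>5000 else z
        print(nm,ce[i].round(),st[i,4],*rect(onz("top",uv,zz)))
d=np.load("top0.npz")["d"]
c=env.camera_info("top")
for u,v in((237,170),(315,192),(165,225),(433,216),(288,93),(369,92),(213,115),(300,250)):
    o,r=rays("top",[(u,v)]); print(u,v,(o+r*d[v,u]).round(3))
v=p[100:320,80:490];cv2.imwrite("pics/crop.png",cv2.resize(v,None,fx=1.9,fy=1.9,interpolation=cv2.INTER_CUBIC))
E
```

```text
panel [287.  90.] 696 [775.2  49.3] [ 32.6 117.3] 5.05
panel [370.  92.] 674 [ 765.4 -138.7] [61.8 74.6] 134.2
panel [128. 144.] 672 [658.1 420. ] [ 36.3 100.2] 57.09
panel [236. 170.] 1536 [591.9 169.9] [ 56.2 153.1] 166.39
panel [315. 193.] 1635 [537.   -8.1] [ 57.6 153.2] 166.34
panel [432. 216.] 7738 [ 480.9 -280.2] [203.7 204. ] 8.46
panel [531. 266.] 3896 [ 351. -517.] [118.8 352.1] 5.37
panel [164. 225.] 898 [462.6 330.3] [ 49.5 124.5] 14.82
panel [237. 261.] 735 [385.8 170.5] [ 36.3 101. ] 152.62
panel [156. 314.] 691 [271.7 353.8] [34.9 99.2] 139.22
body [288.  90.] 716 [774.8  49.6] [ 32.6 119.1] 4.78
body [368.  94.] 871 [ 760.  -134.8] [62.3 89.7] 141.22
body [128. 144.] 679 [658.3 419.9] [ 36.9 100.1] 57.41
body [237. 170.] 1860 [591.4 168.8] [ 63.9 154.6] 166.51
body [315. 193.] 1832 [537.2  -7.7] [ 61.5 154.4] 166.6
body [432. 216.] 7844 [ 480.8 -279.2] [204.6 205.9] 98.51
body [164. 225.] 1863 [470.9 334.4] [ 63.3 154.4] 14.7
body [533. 266.] 5057 [ 347.5 -529.7] [127.1 363.8] 4.83
body [ 37. 305.] 1911 [294.1 664.7] [142.1 299.1] 8.34
body [237. 261.] 742 [385.6 170.1] [ 37.2 101. ] 152.63
body [156. 314.] 700 [271.7 353.6] [35.5 99.5] 139.03
body [271. 354.] 375 [185.7  98.2] [ 35.3 166.8] 115.52
body [281. 375.] 497 [124.3  73. ] [ 84.2 155.2] 107.53
237 170 [[0.592 0.168 0.041]]
315 192 [[ 0.538 -0.008  0.041]]
165 225 [[0.47  0.333 0.039]]
433 216 [[ 0.48  -0.284  0.008]]
288 93 [[0.756 0.049 0.072]]
369 92 [[ 0.749 -0.126  0.09 ]]
213 115 [[0.72  0.222 0.041]]
300 250 [[0.406 0.027 0.002]]
```

View pics/crop.png

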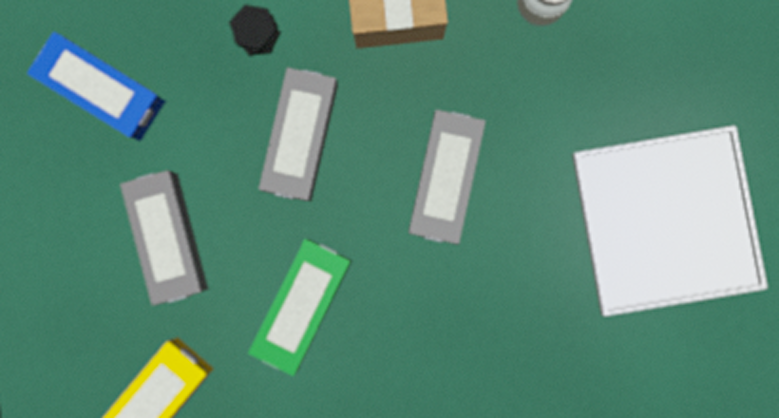

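The close crop shows three all-grey bodies with a panel, so the choice stands. Depth puts their lids at about 0.04 m, sizes are right, and the tray yaw is 8.5°. I'll start with the middle case, B.

```bash
cat >> h.py <<'E'
from scipy.spatial.transform import Rotation as Ro
def go(x,y,z,yaw,o=None):
    o=o or env.get_obs(); R=o["tcp_rot"]; a=np.radians(yaw)
    T=np.array([[np.cos(a),np.sin(a),0],[np.sin(a),-np.cos(a),0],[0,0,-1]])
    return (R.T@(np.array([x,y,z])-o["eef_pos"])).round(4),Ro.from_matrix(R.T@T).as_rotvec(True).round(2)
def feel(n=6):
    m=[];f=[]
    for i in range(n):
        o=env.get_obs();m.append(o["moment"]);f.append(o["wrist_force"]);env.read_camera("wrist")
    y=o["tcp_rot"][:,1]; m=np.array(m)
    print("t",o["t"],"mom along tool y",(m@y).mean().round(4),"sd",(m@y).std().round(4),"F",np.mean(f,0).round(2),"pos",o["eef_pos"].round(4),"w",round(o["grip_width"],3),"gf",round(o["grasp_force"],1))
E
python3 -c "
from h import *
print(go(.537,-.008,.10,-13.5),go(.537,-.008,.013,-13.5))"
```

```text
(array([ 0.4808, -0.4355,  0.1184]), array([-6.00e-02,  2.00e-02,  3.91e+01])) (array([ 0.4808, -0.4354,  0.2054]), array([-6.00e-02,  2.00e-02,  3.91e+01]))
```

Units first: shifts go in shares of 0.8 m and turns go in shares of pi/2 rad. So 0.4808 m is 0.601, -0.4355 m is -0.5444, 39.1 degrees is 0.4344.

Request:
{"method": "play_rows", "body": {
  "plan": [0.601, -0.5444, 0.125, 0, 0, 0.4344, -1, 0.601, -0.5444, 0.125, 0, 0, 0.4344, -1, 0.601, -0.5444, 0.125, 0, 0, 0.4344, -1, 0.601, -0.5444, 0.125, 0, 0, 0.4344, -1, 0.601, -0.5444, 0.125, 0, 0, 0.4344, -1, 0.601, -0.5444, 0.125, 0, 0, 0.4344, -1, 0.601, -0.5444, 0.125, 0, 0, 0.4344, -1, 0.601, -0.5444, 0.125, 0, 0, 0.4344, -1, 0.601, -0.5444, 0.125, 0, 0, 0.4344, -1, 0.601, -0.5444, 0.125, 0, 0, 0.4344, -1, 0.601, -0.5444, 0.125, 0, 0, 0.4344, -1, 0.601, -0.5444, 0.125, 0, 0, 0.4344, -1, 0.601, -0.5444, 0.125, 0, 0, 0.4344, -1, 0.601, -0.5444, 0.125, 0, 0, 0.4344, -1, 0.601, -0.5444, 0.125, 0, 0, 0.4344, -1, 0.601, -0.5444, 0.125, 0, 0, 0.4344, -1, 0.601, -0.5444, 0.125, 0, 0, 0.4344, -1],
  "force": 40
}}

```text
t: 1.8
eef_pos: [0.5369, -0.0095, 0.1189]
tcp_rot: [[0.972, -0.235, 0.0], [-0.235, -0.972, -0.0], [0.0, 0.0, -1.0]]
wrist_force: [-0.3, 0.5, -0.6]
grip_width: 0.998
grasp_force: 0.0
```

```bash
python3 -c "
from h import *
o=env.get_obs();print(o['t'],o['eef_pos'],np.abs(o['qd']).max(),go(.537,-.008,.013,-13.5))
p,d=env.read_camera('wrist');cv2.imwrite('pics/w1.png',p);print(env.camera_info('wrist'))"
```

```text
1.8 [ 0.53688322 -0.00949385  0.11891491] 0.2522478319597424 (array([-0.0003, -0.0015,  0.1059]), array([ 0.  , -0.02, -0.09]))
{'camera_matrix': array([[365.19699422,   0.        , 277.32668263],
       [  0.        , 365.19699422, 213.88290146],
       [  0.        ,   0.        ,   1.        ]]), 'k1': -0.015654992587151327, 'tool_from_camera': array([[-7.73297923e-04, -9.69496561e-01, -2.45103691e-01,
         6.84752575e-02],
       [ 9.99999493e-01, -5.91477283e-04, -8.15419539e-04,
        -5.05972712e-04],
       [ 6.45573174e-04, -2.45104197e-01,  9.69496527e-01,
        -1.65499406e-01],
       [ 0.00000000e+00,  0.00000000e+00,  0.00000000e+00,
         1.00000000e+00]])}
```

View pics/w1.png

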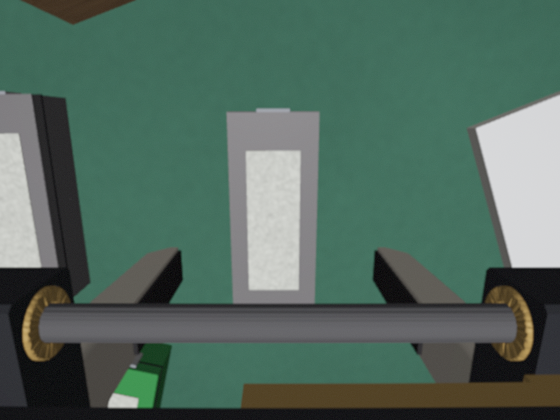

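The wrist view shows the case at columns 228–319, centred between the fingers and well aligned. Its centre column is about 273 against the optical centre 277, which agrees with the 1.5 mm correction. I'll descend and grip.

Scaled: 0.106 m is 0.1325, -0.0015 m is -0.0019.

Request:
{"method": "play_rows", "body": {
  "plan": [0, -0.0019, 0.05, 0, 0, 0, -1, 0, -0.0019, 0.1, 0, 0, 0, -1, 0, -0.0019, 0.1225, 0, 0, 0, -1, 0, -0.0019, 0.1325, 0, 0, 0, -1, 0, -0.0019, 0.1325, 0, 0, 0, 0.2, 0, -0.0019, 0.1325, 0, 0, 0, 1, 0, -0.0019, 0.1325, 0, 0, 0, 1, 0, -0.0019, 0.1325, 0, 0, 0, 1, 0, -0.0019, 0.1325, 0, 0, 0, 1, 0, -0.0019, 0.1325, 0, 0, 0, 1],
  "force": 40
}}

```text
t: 2.85
eef_pos: [0.5378, -0.0068, 0.0134]
tcp_rot: [[0.972, -0.233, 0.001], [-0.233, -0.972, -0.0], [0.001, -0.0, -1.0]]
wrist_force: [-1.6, -1.0, 5.7]
grip_width: 0.643
grasp_force: 40.0
```

Scaled: -0.09 m is -0.1125, -0.084 m is -0.105, 24 degrees is 0.2667.

Request:
{"method": "play_rows", "body": {
  "plan": [0, 0, -0.005, 0, 0, 0, 1, 0, 0, -0.0175, 0, 0, 0, 1, 0, 0, -0.035, 0, 0, 0, 1, 0, 0, -0.055, 0, 0, 0, 1, 0, 0, -0.075, 0, 0, 0, 1, 0, 0, -0.0925, 0, 0, 0, 1, 0, 0, -0.105, 0, 0.0111, 0, 1, 0, 0, -0.1125, 0, 0.0333, 0, 1, 0, 0, -0.1125, 0, 0.0667, 0, 1, 0, 0, -0.1125, 0, 0.1, 0, 1, 0, 0, -0.1125, 0, 0.1333, 0, 1, 0, 0, -0.1125, 0, 0.1667, 0, 1, 0, 0, -0.1125, 0, 0.2, 0, 1, 0, 0, -0.1125, 0, 0.2333, 0, 1, 0, 0, -0.1125, 0, 0.2556, 0, 1, 0, 0, -0.1125, 0, 0.2667, 0, 1, 0, 0, -0.1125, 0, 0.2667, 0, 1, 0, 0, -0.1125, 0, 0.2667, 0, 1, 0, 0, -0.1125, 0, 0.2667, 0, 1, 0, 0, -0.1125, 0, 0.2667, 0, 1]
}}

```text
t: 4.85
eef_pos: [0.5376, -0.0069, 0.1027]
tcp_rot: [[0.888, -0.234, 0.395], [-0.213, -0.972, -0.095], [0.406, 0.0, -0.914]]
wrist_force: [-0.1, -0.2, -4.0]
grip_width: 0.647
grasp_force: 40.0
```

Scaled: -24 degrees is -0.2667.

Request:
{"method": "play_rows", "body": {
  "plan": [0, 0, 0, 0, 0, 0, 1, 0, 0, 0, 0, 0, 0, 1, 0, 0, 0, 0, -0.0111, 0, 1, 0, 0, 0, 0, -0.0333, 0, 1, 0, 0, 0, 0, -0.0667, 0, 1, 0, 0, 0, 0, -0.1, 0, 1, 0, 0, 0, 0, -0.1333, 0, 1, 0, 0, 0, 0, -0.1667, 0, 1, 0, 0, 0, 0, -0.2, 0, 1, 0, 0, 0, 0, -0.2333, 0, 1, 0, 0, 0, 0, -0.2556, 0, 1, 0, 0, 0, 0, -0.2667, 0, 1, 0, 0, 0, 0, -0.2667, 0, 1, 0, 0, 0, 0, -0.2667, 0, 1, 0, 0, 0, 0, -0.2667, 0, 1]
}}

```text
t: 6.35
eef_pos: [0.5373, -0.0067, 0.1027]
tcp_rot: [[0.972, -0.233, 0.001], [-0.233, -0.972, -0.0], [0.001, -0.0, -1.0]]
wrist_force: [0.3, -0.2, -4.4]
grip_width: 0.644
grasp_force: 40.0
```

```bash
python3 -c "
from h import *
feel()"
```

```text
t 6.6 mom along tool y 0.0156 sd 0.0195 F [-0.06 -0.15 -3.86] pos [ 0.5374 -0.0067  0.1028] w 0.643 gf 40.0
```

Scaled: -24 degrees is -0.2667.

Request:
{"method": "play_rows", "body": {
  "plan": [0, 0, 0, 0, -0.0111, 0, 1, 0, 0, 0, 0, -0.0333, 0, 1, 0, 0, 0, 0, -0.0667, 0, 1, 0, 0, 0, 0, -0.1, 0, 1, 0, 0, 0, 0, -0.1333, 0, 1, 0, 0, 0, 0, -0.1667, 0, 1, 0, 0, 0, 0, -0.2, 0, 1, 0, 0, 0, 0, -0.2333, 0, 1, 0, 0, 0, 0, -0.2556, 0, 1, 0, 0, 0, 0, -0.2667, 0, 1, 0, 0, 0, 0, -0.2667, 0, 1, 0, 0, 0, 0, -0.2667, 0, 1, 0, 0, 0, 0, -0.2667, 0, 1, 0, 0, 0, 0, -0.2667, 0, 1, 0, 0, 0, 0, -0.2667, 0, 1, 0, 0, 0, 0, -0.2667, 0, 1]
}}

```text
t: 8.25
eef_pos: [0.5374, -0.0068, 0.1028]
tcp_rot: [[0.888, -0.233, -0.395], [-0.213, -0.972, 0.095], [-0.406, -0.0, -0.914]]
wrist_force: [-0.1, 0.4, -4.3]
grip_width: 0.642
grasp_force: 40.0
```

Scaled: 24 degrees is 0.2667.

Request:
{"method": "play_rows", "body": {
  "plan": [0, 0, 0, 0, 0.0111, 0, 1, 0, 0, 0, 0, 0.0333, 0, 1, 0, 0, 0, 0, 0.0667, 0, 1, 0, 0, 0, 0, 0.1, 0, 1, 0, 0, 0, 0, 0.1333, 0, 1, 0, 0, 0, 0, 0.1667, 0, 1, 0, 0, 0, 0, 0.2, 0, 1, 0, 0, 0, 0, 0.2333, 0, 1, 0, 0, 0, 0, 0.2556, 0, 1, 0, 0, 0, 0, 0.2667, 0, 1, 0, 0, 0, 0, 0.2667, 0, 1, 0, 0, 0, 0, 0.2667, 0, 1, 0, 0, 0, 0, 0.2667, 0, 1]
}}

```text
t: 9.55
eef_pos: [0.5375, -0.0068, 0.1026]
tcp_rot: [[0.972, -0.234, -0.001], [-0.234, -0.972, 0.0], [-0.001, 0.0, -1.0]]
wrist_force: [0.6, -0.8, -3.8]
grip_width: 0.644
grasp_force: 40.0
```

```bash
python3 -c "
from h import *
feel();print(env.get_obs()['tcp_rot'].round(4),go(.5378,-.0068,.0134,-13.48))"
```

```text
t 9.8 mom along tool y -0.0642 sd 0.0262 F [ 0.14  0.07 -4.1 ] pos [ 0.5375 -0.0068  0.1025] w 0.642 gf 40.0
[[ 9.724e-01 -2.335e-01 -3.000e-04]
 [-2.335e-01 -9.724e-01  0.000e+00]
 [-3.000e-04  1.000e-04 -1.000e+00]] (array([ 0.0003, -0.0001,  0.0891]), array([ 0.  ,  0.02, -0.02]))
```

The moment shift is −0.08 N·m with the expected sign (0.07 expected), so case B has a loose tile. It goes to the far tray slot (tray y −50).

```bash
python3 -c "
from h import *
print(go(.4884,-.3294,.10,8.5))"
```

```text
(array([0.0276, 0.3251, 0.0026]), array([ 0.0e+00,  2.0e-02, -2.2e+01]))
```

Scaled: 0.325 m is 0.4063, 0.26 m is 0.325, -22 degrees is -0.2444.

Request:
{"method": "play_rows", "body": {
  "plan": [0.0004, 0.0038, 0, 0, 0, -0.0022, 1, 0.0013, 0.0163, 0, 0, 0, -0.01, 1, 0.0031, 0.0363, 0, 0, 0, -0.0222, 1, 0.0055, 0.065, 0, 0, 0, -0.0389, 1, 0.0083, 0.0975, 0, 0, 0, -0.0589, 1, 0.011, 0.13, 0, 0, 0, -0.0778, 1, 0.0138, 0.1625, 0, 0, 0, -0.0978, 1, 0.0165, 0.195, 0, 0, 0, -0.1178, 1, 0.0194, 0.2275, 0, 0, 0, -0.1367, 1, 0.0221, 0.26, 0, 0, 0, -0.1567, 1, 0.025, 0.2925, 0, 0, 0, -0.1756, 1, 0.0275, 0.325, 0, 0, 0, -0.1956, 1, 0.03, 0.3538, 0, 0, 0, -0.2122, 1, 0.0319, 0.3763, 0, 0, 0, -0.2256, 1, 0.0333, 0.3925, 0, 0, 0, -0.2356, 1, 0.0341, 0.4025, 0, 0, 0, -0.2422, 1, 0.0345, 0.4063, 0, 0, 0, -0.2444, 1, 0.0345, 0.4063, 0, 0, 0, -0.2444, 1, 0.0345, 0.4063, 0, 0, 0, -0.2444, 1]
}}

```text
t: 11.75
eef_pos: [0.4885, -0.3288, 0.1026]
tcp_rot: [[0.989, 0.148, -0.0], [0.148, -0.989, 0.0], [0.0, -0.0, -1.0]]
wrist_force: [0.8, 0.2, -4.5]
grip_width: 0.638
grasp_force: 40.0
```

```bash
python3 -c "
from h import *
o=env.get_obs();print(o['eef_pos'],go(.4884,-.3294,.020,8.5))"
```

```text
[ 0.48848724 -0.32879587  0.10263188] (array([-0.0002,  0.0006,  0.0826]), array([-0.01, -0.  ,  0.  ]))
```

Scaled: 0.083 m is 0.1038, 0.0825 m is 0.1031.

Request:
{"method": "play_rows", "body": {
  "plan": [0, 0, 0.0075, 0, 0, 0, 1, 0, 0, 0.0225, 0, 0, 0, 1, 0, 0, 0.0413, 0, 0, 0, 1, 0, 0, 0.06, 0, 0, 0, 1, 0, 0, 0.0775, 0, 0, 0, 1, 0, 0, 0.09, 0, 0, 0, 1, 0, 0, 0.0975, 0, 0, 0, 1, 0, 0, 0.1013, 0, 0, 0, 1, 0, 0, 0.1031, 0, 0, 0, 1, 0, 0, 0.1038, 0, 0, 0, 1, 0, 0, 0.1038, 0, 0, 0, 1, 0, 0, 0.1038, 0, 0, 0, 1]
}}

```text
t: 12.95
eef_pos: [0.4885, -0.3294, 0.02]
tcp_rot: [[0.989, 0.148, 0.0], [0.148, -0.989, -0.0], [0.0, 0.0, -1.0]]
wrist_force: [1.0, 0.0, -4.8]
grip_width: 0.642
grasp_force: 40.0
```

Scaled: -0.1 m is -0.125, -0.02 m is -0.025.

Request:
{"method": "play_rows", "body": {
  "plan": [0, 0, 0, 0, 0, 0, -0.6, 0, 0, 0, 0, 0, 0, -0.6, 0, 0, 0, 0, 0, 0, -0.6, 0, 0, 0, 0, 0, 0, -0.6, 0, 0, -0.025, 0, 0, 0, -0.6, 0, 0, -0.075, 0, 0, 0, -0.6, 0, 0, -0.125, 0, 0, 0, -1, 0, 0, -0.125, 0, 0, 0, -1]
}}

```text
t: 13.75
eef_pos: [0.4902, -0.3306, 0.1257]
tcp_rot: [[0.989, 0.148, 0.006], [0.148, -0.989, -0.005], [0.006, 0.006, -1.0]]
wrist_force: [-0.3, 0.2, -0.6]
grip_width: 0.924
grasp_force: 0.0
```

```bash
python3 -c "
from h import *
o=env.get_obs();print(o['t'],o['eef_pos'],go(.5915,.169,.12,-13.5))"
```

```text
13.75 [ 0.49018412 -0.33057001  0.12573979] (array([ 0.174 , -0.4791,  0.004 ]), array([ 0.25, -0.38, 22.  ]))
```

Scaled: -0.4777 m is -0.5971, 0.1757 m is 0.2196, 22 degrees is 0.2444.

Request:
{"method": "play_rows", "body": {
  "plan": [0.2196, -0.5971, 0, 0, 0, 0.2444, -1, 0.2196, -0.5971, 0, 0, 0, 0.2444, -1, 0.2196, -0.5971, 0, 0, 0, 0.2444, -1, 0.2196, -0.5971, 0, 0, 0, 0.2444, -1, 0.2196, -0.5971, 0, 0, 0, 0.2444, -1, 0.2196, -0.5971, 0, 0, 0, 0.2444, -1, 0.2196, -0.5971, 0, 0, 0, 0.2444, -1, 0.2196, -0.5971, 0, 0, 0, 0.2444, -1, 0.2196, -0.5971, 0, 0, 0, 0.2444, -1, 0.2196, -0.5971, 0, 0, 0, 0.2444, -1, 0.2196, -0.5971, 0, 0, 0, 0.2444, -1, 0.2196, -0.5971, 0, 0, 0, 0.2444, -1, 0.2196, -0.5971, 0, 0, 0, 0.2444, -1, 0.2196, -0.5971, 0, 0, 0, 0.2444, -1]
}}

```text
t: 15.15
eef_pos: [0.5915, 0.1678, 0.1196]
tcp_rot: [[0.972, -0.235, -0.0], [-0.235, -0.972, -0.0], [-0.0, 0.0, -1.0]]
wrist_force: [-0.8, -0.1, -0.8]
grip_width: 1.0
grasp_force: 0.0
```

```bash
python3 -c "
from h import *
o=env.get_obs();print(o['t'],o['eef_pos'],go(.5915,.169,.013,-13.5))
p,d=env.read_camera('top');cv2.imwrite('pics/top1.png',p)
p,d=env.read_camera('wrist');cv2.imwrite('pics/w2.png',p)"
```

```text
15.15 [0.59147949 0.16783826 0.11955652] (array([-0.0003, -0.0012,  0.1066]), array([ 0.01,  0.  , -0.07]))
```

View pics/w2.png

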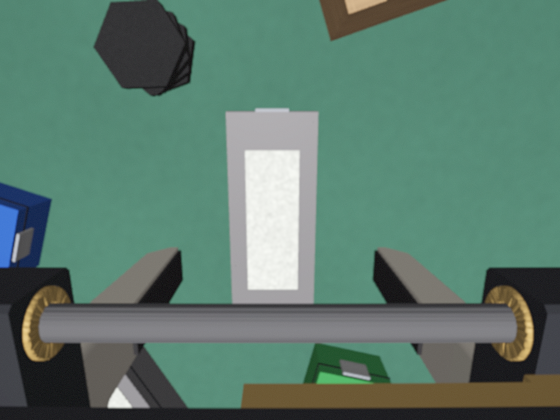

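View pics/top1.png

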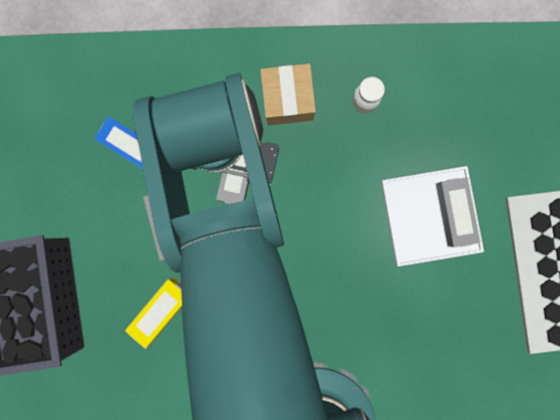

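The wrist view shows case A at columns 226–319, centred between the fingers, with the tile stack clear at (145,45). The top view shows the first case lying inside the tray at (460,212). I'll repeat the sequence on case A.

Scaled: 0.1065 m is 0.1331, 0.098 m is 0.1225.

Request:
{"method": "play_rows", "body": {
  "plan": [0, -0.0025, 0.05, 0, 0, 0, -1, 0, -0.0025, 0.1, 0, 0, 0, -1, 0, -0.0025, 0.1225, 0, 0, 0, -1, 0, -0.0025, 0.1331, 0, 0, 0, -1, 0, -0.0025, 0.1331, 0, 0, 0, 0.2, 0, -0.0025, 0.1331, 0, 0, 0, 1, 0, -0.0025, 0.1331, 0, 0, 0, 1, 0, -0.0025, 0.1331, 0, 0, 0, 1, 0, -0.0025, 0.1331, 0, 0, 0, 1, 0, -0.0025, 0.1331, 0, 0, 0, 1],
  "force": 40
}}

```text
t: 16.25
eef_pos: [0.5924, 0.1712, 0.014]
tcp_rot: [[0.972, -0.233, 0.001], [-0.233, -0.972, 0.0], [0.001, -0.001, -1.0]]
wrist_force: [-1.6, -1.4, 6.3]
grip_width: 0.639
grasp_force: 40.0
```

Scaled: -0.09 m is -0.1125, -0.014 m is -0.0175, 24 degrees is 0.2667.

Request:
{"method": "play_rows", "body": {
  "plan": [0, 0, -0.005, 0, 0, 0, 1, 0, 0, -0.0175, 0, 0, 0, 1, 0, 0, -0.035, 0, 0, 0, 1, 0, 0, -0.055, 0, 0, 0, 1, 0, 0, -0.075, 0, 0, 0, 1, 0, 0, -0.0925, 0, 0, 0, 1, 0, 0, -0.105, 0, 0.0111, 0, 1, 0, 0, -0.1125, 0, 0.0333, 0, 1, 0, 0, -0.1125, 0, 0.0667, 0, 1, 0, 0, -0.1125, 0, 0.1, 0, 1, 0, 0, -0.1125, 0, 0.1333, 0, 1, 0, 0, -0.1125, 0, 0.1667, 0, 1, 0, 0, -0.1125, 0, 0.2, 0, 1, 0, 0, -0.1125, 0, 0.2333, 0, 1, 0, 0, -0.1125, 0, 0.2556, 0, 1, 0, 0, -0.1125, 0, 0.2667, 0, 1, 0, 0, -0.1125, 0, 0.2667, 0, 1, 0, 0, -0.1125, 0, 0.2667, 0, 1, 0, 0, -0.1125, 0, 0.2667, 0, 1, 0, 0, -0.1125, 0, 0.2667, 0, 1]
}}

```text
t: 18.25
eef_pos: [0.5923, 0.171, 0.1032]
tcp_rot: [[0.888, -0.234, 0.395], [-0.214, -0.972, -0.095], [0.406, -0.0, -0.914]]
wrist_force: [0.0, 0.3, -4.5]
grip_width: 0.639
grasp_force: 40.0
```

Scaled: -24 degrees is -0.2667.

Request:
{"method": "play_rows", "body": {
  "plan": [0, 0, 0, 0, 0, 0, 1, 0, 0, 0, 0, 0, 0, 1, 0, 0, 0, 0, -0.0111, 0, 1, 0, 0, 0, 0, -0.0333, 0, 1, 0, 0, 0, 0, -0.0667, 0, 1, 0, 0, 0, 0, -0.1, 0, 1, 0, 0, 0, 0, -0.1333, 0, 1, 0, 0, 0, 0, -0.1667, 0, 1, 0, 0, 0, 0, -0.2, 0, 1, 0, 0, 0, 0, -0.2333, 0, 1, 0, 0, 0, 0, -0.2556, 0, 1, 0, 0, 0, 0, -0.2667, 0, 1, 0, 0, 0, 0, -0.2667, 0, 1, 0, 0, 0, 0, -0.2667, 0, 1, 0, 0, 0, 0, -0.2667, 0, 1]
}}

```text
t: 19.75
eef_pos: [0.5919, 0.1712, 0.1032]
tcp_rot: [[0.972, -0.233, 0.0], [-0.233, -0.972, 0.0], [0.0, -0.0, -1.0]]
wrist_force: [-0.0, -0.2, -3.4]
grip_width: 0.641
grasp_force: 40.0
```

```bash
python3 -c "
from h import *
feel(8)"
```

```text
t 20.1 mom along tool y 0.0354 sd 0.0333 F [-0.01 -0.01 -4.21] pos [0.592  0.1712 0.1032] w 0.641 gf 40.0
```

Scaled: -24 degrees is -0.2667.

Request:
{"method": "play_rows", "body": {
  "plan": [0, 0, 0, 0, -0.0111, 0, 1, 0, 0, 0, 0, -0.0333, 0, 1, 0, 0, 0, 0, -0.0667, 0, 1, 0, 0, 0, 0, -0.1, 0, 1, 0, 0, 0, 0, -0.1333, 0, 1, 0, 0, 0, 0, -0.1667, 0, 1, 0, 0, 0, 0, -0.2, 0, 1, 0, 0, 0, 0, -0.2333, 0, 1, 0, 0, 0, 0, -0.2556, 0, 1, 0, 0, 0, 0, -0.2667, 0, 1, 0, 0, 0, 0, -0.2667, 0, 1, 0, 0, 0, 0, -0.2667, 0, 1, 0, 0, 0, 0, -0.2667, 0, 1, 0, 0, 0, 0, -0.2667, 0, 1, 0, 0, 0, 0, -0.2667, 0, 1, 0, 0, 0, 0, -0.2667, 0, 1]
}}

```text
t: 21.75
eef_pos: [0.592, 0.1711, 0.1033]
tcp_rot: [[0.888, -0.233, -0.395], [-0.213, -0.972, 0.095], [-0.406, -0.0, -0.914]]
wrist_force: [-0.8, 0.8, -4.2]
grip_width: 0.639
grasp_force: 40.0
```

Scaled: 24 degrees is 0.2667.

Request:
{"method": "play_rows", "body": {
  "plan": [0, 0, 0, 0, 0.0111, 0, 1, 0, 0, 0, 0, 0.0333, 0, 1, 0, 0, 0, 0, 0.0667, 0, 1, 0, 0, 0, 0, 0.1, 0, 1, 0, 0, 0, 0, 0.1333, 0, 1, 0, 0, 0, 0, 0.1667, 0, 1, 0, 0, 0, 0, 0.2, 0, 1, 0, 0, 0, 0, 0.2333, 0, 1, 0, 0, 0, 0, 0.2556, 0, 1, 0, 0, 0, 0, 0.2667, 0, 1, 0, 0, 0, 0, 0.2667, 0, 1, 0, 0, 0, 0, 0.2667, 0, 1, 0, 0, 0, 0, 0.2667, 0, 1]
}}

```text
t: 23.05
eef_pos: [0.5921, 0.171, 0.103]
tcp_rot: [[0.972, -0.234, -0.001], [-0.234, -0.972, 0.0], [-0.001, 0.0, -1.0]]
wrist_force: [0.3, -0.6, -4.7]
grip_width: 0.643
grasp_force: 40.0
```

```bash
python3 -c "
from h import *
feel(8);print(go(.5915,.1695,.0135,-13.5))"
```

```text
t 23.4 mom along tool y -0.0674 sd 0.0428 F [ 0.09 -0.21 -4.6 ] pos [0.5921 0.1711 0.1031] w 0.646 gf 40.0
(array([-0.0002,  0.0017,  0.0896]), array([ 0.  ,  0.01, -0.  ]))
```

```bash
python3 -c "
from h import *
feel(16)"
```

```text
t 24.2 mom along tool y -0.0453 sd 0.0357 F [ 0.04 -0.18 -4.68] pos [0.592  0.1711 0.1032] w 0.645 gf 40.0
```

Scaled: 24 degrees is 0.2667.

Request:
{"method": "play_rows", "body": {
  "plan": [0, 0, 0, 0, 0.0111, 0, 1, 0, 0, 0, 0, 0.0333, 0, 1, 0, 0, 0, 0, 0.0667, 0, 1, 0, 0, 0, 0, 0.1, 0, 1, 0, 0, 0, 0, 0.1333, 0, 1, 0, 0, 0, 0, 0.1667, 0, 1, 0, 0, 0, 0, 0.2, 0, 1, 0, 0, 0, 0, 0.2333, 0, 1, 0, 0, 0, 0, 0.2556, 0, 1, 0, 0, 0, 0, 0.2667, 0, 1, 0, 0, 0, 0, 0.2667, 0, 1, 0, 0, 0, 0, 0.2667, 0, 1, 0, 0, 0, 0, 0.2667, 0, 1, 0, 0, 0, 0, 0.2667, 0, 1, 0, 0, 0, 0, 0.2667, 0, 1, 0, 0, 0, 0, 0.2667, 0, 1]
}}

```text
t: 25.85
eef_pos: [0.5921, 0.1711, 0.1031]
tcp_rot: [[0.888, -0.234, 0.395], [-0.213, -0.972, -0.095], [0.407, -0.0, -0.914]]
wrist_force: [-0.2, 0.7, -4.8]
grip_width: 0.644
grasp_force: 40.0
```

Scaled: -24 degrees is -0.2667.

Request:
{"method": "play_rows", "body": {
  "plan": [0, 0, 0, 0, -0.0111, 0, 1, 0, 0, 0, 0, -0.0333, 0, 1, 0, 0, 0, 0, -0.0667, 0, 1, 0, 0, 0, 0, -0.1, 0, 1, 0, 0, 0, 0, -0.1333, 0, 1, 0, 0, 0, 0, -0.1667, 0, 1, 0, 0, 0, 0, -0.2, 0, 1, 0, 0, 0, 0, -0.2333, 0, 1, 0, 0, 0, 0, -0.2556, 0, 1, 0, 0, 0, 0, -0.2667, 0, 1, 0, 0, 0, 0, -0.2667, 0, 1, 0, 0, 0, 0, -0.2667, 0, 1, 0, 0, 0, 0, -0.2667, 0, 1]
}}

```text
t: 27.15
eef_pos: [0.5919, 0.1712, 0.1032]
tcp_rot: [[0.972, -0.233, 0.0], [-0.233, -0.972, 0.0], [0.0, -0.0, -1.0]]
wrist_force: [0.2, -0.4, -4.5]
grip_width: 0.641
grasp_force: 40.0
```

```bash
python3 -c "
from h import *
feel(16);print(go(.5915,.1695,.0135,-13.5),go(.4736,-.2306,.103,8.5))"
```

```text
t 27.9 mom along tool y 0.039 sd 0.0236 F [ 0.02  0.03 -4.43] pos [0.5921 0.1711 0.1031] w 0.64 gf 40.0
(array([-0.0002,  0.0017,  0.0896]), array([ 0.,  0., -0.])) (array([-2.140e-02,  4.182e-01,  2.000e-04]), array([  0.,   0., -22.]))
```

The repeat agrees (+0.04 against −0.05), so case A is loose too. It goes to the near slot.

Scaled: 0.418 m is 0.5225, -0.01 m is -0.0125, -22 degrees is -0.2444.

Request:
{"method": "play_rows", "body": {
  "plan": [-0.0003, 0.0041, 0, 0, 0, -0.0022, 1, -0.0008, 0.0156, 0, 0, 0, -0.0078, 1, -0.0019, 0.0363, 0, 0, 0, -0.0167, 1, -0.0034, 0.065, 0, 0, 0, -0.0311, 1, -0.005, 0.0988, 0, 0, 0, -0.0467, 1, -0.007, 0.1363, 0, 0, 0, -0.0633, 1, -0.0088, 0.1725, 0, 0, 0, -0.0811, 1, -0.0108, 0.2088, 0, 0, 0, -0.0978, 1, -0.0125, 0.2463, 0, 0, 0, -0.1144, 1, -0.0145, 0.2825, 0, 0, 0, -0.1322, 1, -0.0163, 0.3188, 0, 0, 0, -0.1489, 1, -0.0183, 0.355, 0, 0, 0, -0.1667, 1, -0.02, 0.3925, 0, 0, 0, -0.1833, 1, -0.0216, 0.4238, 0, 0, 0, -0.1978, 1, -0.0233, 0.455, 0, 0, 0, -0.2122, 1, -0.0246, 0.4813, 0, 0, 0, -0.2244, 1, -0.0255, 0.4988, 0, 0, 0, -0.2333, 1, -0.0263, 0.5125, 0, 0, 0, -0.24, 1, -0.0266, 0.52, 0, 0, 0, -0.2433, 1, -0.0268, 0.5225, 0, 0, 0, -0.2444, 1]
}}

```text
t: 29.95
eef_pos: [0.4732, -0.2309, 0.1031]
tcp_rot: [[0.989, 0.147, 0.0], [0.147, -0.989, 0.0], [0.0, -0.0, -1.0]]
wrist_force: [-0.2, 0.2, -4.6]
grip_width: 0.643
grasp_force: 40.0
```

Scaled: 0.0825 m is 0.1031, 0.0805 m is 0.1006.

Request:
{"method": "play_rows", "body": {
  "plan": [0, 0, 0, 0, 0, 0, 1, 0, 0, 0.0075, 0, 0, 0, 1, 0, 0, 0.0225, 0, 0, 0, 1, 0, 0, 0.0413, 0, 0, 0, 1, 0, 0, 0.06, 0, 0, 0, 1, 0, 0, 0.0775, 0, 0, 0, 1, 0, 0, 0.09, 0, 0, 0, 1, 0, 0, 0.0975, 0, 0, 0, 1, 0, 0, 0.1006, 0, 0, 0, 1, 0, 0, 0.1031, 0, 0, 0, 1, 0, 0, 0.1031, 0, 0, 0, 1, 0, 0, 0.1031, 0, 0, 0, 1]
}}

```text
t: 31.15
eef_pos: [0.4739, -0.2305, 0.0211]
tcp_rot: [[0.989, 0.148, 0.001], [0.148, -0.989, -0.0], [0.001, 0.0, -1.0]]
wrist_force: [-0.0, 0.3, -4.6]
grip_width: 0.644
grasp_force: 40.0
```

Scaled: -0.1 m is -0.125, -0.06 m is -0.075.

Request:
{"method": "play_rows", "body": {
  "plan": [0, 0, 0.0009, 0, 0, 0, 1, 0, 0, 0.0009, 0, 0, 0, -0.6, 0, 0, 0.0009, 0, 0, 0, -0.6, 0, 0, 0.0009, 0, 0, 0, -0.6, 0, 0, 0.0009, 0, 0, 0, -0.6, 0, 0, -0.025, 0, 0, 0, -0.6, 0, 0, -0.075, 0, 0, 0, -0.6, 0, 0, -0.125, 0, 0, 0, -1, 0, 0, -0.125, 0, 0, 0, -1, 0, 0, -0.125, 0, 0, 0, -1, 0, 0, -0.125, 0, 0, 0, -1]
}}

```text
t: 32.25
eef_pos: [0.4732, -0.2301, 0.1194]
tcp_rot: [[0.989, 0.148, -0.001], [0.148, -0.989, 0.001], [-0.001, -0.001, -1.0]]
wrist_force: [0.0, 1.5, 0.1]
grip_width: 0.999
grasp_force: 0.0
```

```bash
python3 -c "
from h import *
o=env.get_obs();print(o['t'],o['eef_pos'],go(.471,.3335,.12,14.7))"
```

```text
32.25 [ 0.47321764 -0.23009137  0.11944779] (array([ 8.110e-02, -5.577e-01, -1.000e-04]), array([-0.06,  0.06, -6.2 ]))
```

Scaled: -0.558 m is -0.6975, 0.081 m is 0.1013, -6.2 degrees is -0.0689.

Request:
{"method": "play_rows", "body": {
  "plan": [0.1013, -0.6975, 0, 0, 0, -0.0689, -1, 0.1013, -0.6975, 0, 0, 0, -0.0689, -1, 0.1013, -0.6975, 0, 0, 0, -0.0689, -1, 0.1013, -0.6975, 0, 0, 0, -0.0689, -1, 0.1013, -0.6975, 0, 0, 0, -0.0689, -1, 0.1013, -0.6975, 0, 0, 0, -0.0689, -1, 0.1013, -0.6975, 0, 0, 0, -0.0689, -1, 0.1013, -0.6975, 0, 0, 0, -0.0689, -1, 0.1013, -0.6975, 0, 0, 0, -0.0689, -1, 0.1013, -0.6975, 0, 0, 0, -0.0689, -1, 0.1013, -0.6975, 0, 0, 0, -0.0689, -1, 0.1013, -0.6975, 0, 0, 0, -0.0689, -1, 0.1013, -0.6975, 0, 0, 0, -0.0689, -1, 0.1013, -0.6975, 0, 0, 0, -0.0689, -1, 0.1013, -0.6975, 0, 0, 0, -0.0689, -1, 0.1013, -0.6975, 0, 0, 0, -0.0689, -1]
}}

```text
t: 33.85
eef_pos: [0.4716, 0.3323, 0.1207]
tcp_rot: [[0.968, 0.252, 0.0], [0.252, -0.968, -0.0], [0.0, 0.0, -1.0]]
wrist_force: [0.6, -0.2, -0.7]
grip_width: 1.0
grasp_force: 0.0
```

```bash
python3 -c "
from h import *
o=env.get_obs();print(o['t'],o['eef_pos'],go(.471,.3335,.0135,14.7))
p,d=env.read_camera('wrist');cv2.imwrite('pics/w3.png',p)"
```

```text
33.85 [0.47156126 0.3322613  0.12072718] (array([-0.0003, -0.0014,  0.1072]), array([ 0.01, -0.01, -0.09]))
```

View pics/w3.png

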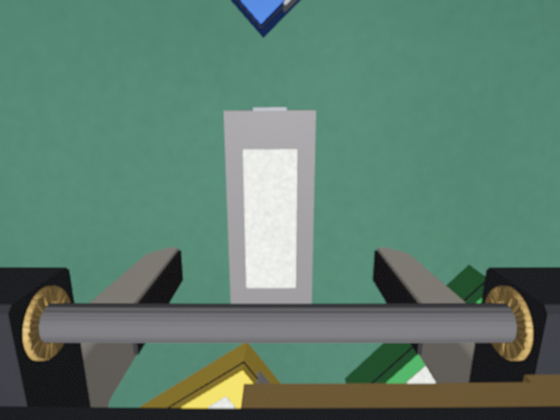

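The wrist view shows case C at columns 224–316, centre about 270, so it needs a shift of about −4 mm in tool y. The yellow and green look-alikes are clear of the fingers.

Scaled: 0.107 m is 0.1338, 0.098 m is 0.1225.

Request:
{"method": "play_rows", "body": {
  "plan": [0, -0.0044, 0.05, 0, 0, 0, -1, 0, -0.0044, 0.1, 0, 0, 0, -1, 0, -0.0044, 0.1225, 0, 0, 0, -1, 0, -0.0044, 0.1338, 0, 0, 0, -1, 0, -0.0044, 0.1338, 0, 0, 0, 0.2, 0, -0.0044, 0.1338, 0, 0, 0, 1, 0, -0.0044, 0.1338, 0, 0, 0, 1, 0, -0.0044, 0.1338, 0, 0, 0, 1, 0, -0.0044, 0.1338, 0, 0, 0, 1, 0, -0.0044, 0.1338, 0, 0, 0, 1],
  "force": 40
}}

```text
t: 34.9
eef_pos: [0.4707, 0.3371, 0.0144]
tcp_rot: [[0.967, 0.254, 0.001], [0.254, -0.967, 0.001], [0.001, -0.0, -1.0]]
wrist_force: [-0.9, -0.2, 5.9]
grip_width: 0.647
grasp_force: 40.0
```

Scaled: -0.09 m is -0.1125, -0.084 m is -0.105, 24 degrees is 0.2667.

Request:
{"method": "play_rows", "body": {
  "plan": [0, 0, -0.005, 0, 0, 0, 1, 0, 0, -0.0175, 0, 0, 0, 1, 0, 0, -0.035, 0, 0, 0, 1, 0, 0, -0.055, 0, 0, 0, 1, 0, 0, -0.075, 0, 0, 0, 1, 0, 0, -0.0925, 0, 0, 0, 1, 0, 0, -0.105, 0, 0.0111, 0, 1, 0, 0, -0.1125, 0, 0.0333, 0, 1, 0, 0, -0.1125, 0, 0.0667, 0, 1, 0, 0, -0.1125, 0, 0.1, 0, 1, 0, 0, -0.1125, 0, 0.1333, 0, 1, 0, 0, -0.1125, 0, 0.1667, 0, 1, 0, 0, -0.1125, 0, 0.2, 0, 1, 0, 0, -0.1125, 0, 0.2333, 0, 1, 0, 0, -0.1125, 0, 0.2556, 0, 1, 0, 0, -0.1125, 0, 0.2667, 0, 1, 0, 0, -0.1125, 0, 0.2667, 0, 1, 0, 0, -0.1125, 0, 0.2667, 0, 1, 0, 0, -0.1125, 0, 0.2667, 0, 1, 0, 0, -0.1125, 0, 0.2667, 0, 1]
}}

```text
t: 36.9
eef_pos: [0.4706, 0.3369, 0.1037]
tcp_rot: [[0.884, 0.254, 0.393], [0.232, -0.967, 0.103], [0.406, 0.0, -0.914]]
wrist_force: [-0.0, 0.5, -3.0]
grip_width: 0.64
grasp_force: 40.0
```

Scaled: -24 degrees is -0.2667.

Request:
{"method": "play_rows", "body": {
  "plan": [0, 0, 0, 0, 0, 0, 1, 0, 0, 0, 0, 0, 0, 1, 0, 0, 0, 0, -0.0111, 0, 1, 0, 0, 0, 0, -0.0333, 0, 1, 0, 0, 0, 0, -0.0667, 0, 1, 0, 0, 0, 0, -0.1, 0, 1, 0, 0, 0, 0, -0.1333, 0, 1, 0, 0, 0, 0, -0.1667, 0, 1, 0, 0, 0, 0, -0.2, 0, 1, 0, 0, 0, 0, -0.2333, 0, 1, 0, 0, 0, 0, -0.2556, 0, 1, 0, 0, 0, 0, -0.2667, 0, 1, 0, 0, 0, 0, -0.2667, 0, 1, 0, 0, 0, 0, -0.2667, 0, 1, 0, 0, 0, 0, -0.2667, 0, 1]
}}

```text
t: 38.4
eef_pos: [0.4702, 0.3369, 0.1037]
tcp_rot: [[0.967, 0.254, 0.001], [0.254, -0.967, 0.0], [0.001, -0.0, -1.0]]
wrist_force: [0.4, 0.5, -3.0]
grip_width: 0.642
grasp_force: 40.0
```

```bash
python3 -c "
from h import *
feel(16)"
```

```text
t 39.15 mom along tool y -0.018 sd 0.0265 F [ 0.06  0.11 -2.86] pos [0.4704 0.3369 0.1037] w 0.643 gf 40.0
```

Scaled: -24 degrees is -0.2667.

Request:
{"method": "play_rows", "body": {
  "plan": [0, 0, 0, 0, -0.0111, 0, 1, 0, 0, 0, 0, -0.0333, 0, 1, 0, 0, 0, 0, -0.0667, 0, 1, 0, 0, 0, 0, -0.1, 0, 1, 0, 0, 0, 0, -0.1333, 0, 1, 0, 0, 0, 0, -0.1667, 0, 1, 0, 0, 0, 0, -0.2, 0, 1, 0, 0, 0, 0, -0.2333, 0, 1, 0, 0, 0, 0, -0.2556, 0, 1, 0, 0, 0, 0, -0.2667, 0, 1, 0, 0, 0, 0, -0.2667, 0, 1, 0, 0, 0, 0, -0.2667, 0, 1, 0, 0, 0, 0, -0.2667, 0, 1, 0, 0, 0, 0, -0.2667, 0, 1, 0, 0, 0, 0, -0.2667, 0, 1, 0, 0, 0, 0, -0.2667, 0, 1]
}}

```text
t: 40.8
eef_pos: [0.4703, 0.3369, 0.1038]
tcp_rot: [[0.884, 0.254, -0.393], [0.232, -0.967, -0.103], [-0.406, -0.0, -0.914]]
wrist_force: [0.5, -0.0, -2.1]
grip_width: 0.637
grasp_force: 40.0
```

Scaled: 24 degrees is 0.2667.

Request:
{"method": "play_rows", "body": {
  "plan": [0, 0, 0, 0, 0.0111, 0, 1, 0, 0, 0, 0, 0.0333, 0, 1, 0, 0, 0, 0, 0.0667, 0, 1, 0, 0, 0, 0, 0.1, 0, 1, 0, 0, 0, 0, 0.1333, 0, 1, 0, 0, 0, 0, 0.1667, 0, 1, 0, 0, 0, 0, 0.2, 0, 1, 0, 0, 0, 0, 0.2333, 0, 1, 0, 0, 0, 0, 0.2556, 0, 1, 0, 0, 0, 0, 0.2667, 0, 1, 0, 0, 0, 0, 0.2667, 0, 1, 0, 0, 0, 0, 0.2667, 0, 1, 0, 0, 0, 0, 0.2667, 0, 1]
}}

```text
t: 42.1
eef_pos: [0.4705, 0.3369, 0.1036]
tcp_rot: [[0.967, 0.254, -0.001], [0.254, -0.967, -0.0], [-0.001, 0.0, -1.0]]
wrist_force: [-0.3, -0.2, -3.3]
grip_width: 0.638
grasp_force: 40.0
```

```bash
python3 -c "
from h import *
feel(16)"
```

```text
t 42.85 mom along tool y -0.0112 sd 0.027 F [ 0.03 -0.23 -3.09] pos [0.4704 0.3369 0.1037] w 0.642 gf 40.0
```

There is no shift (−0.018 to −0.011), so case C is sound. I'll set it back where it was.

Scaled: 0.0895 m is 0.1119, 0.089 m is 0.1113.

Request:
{"method": "play_rows", "body": {
  "plan": [0, 0, 0.0075, 0, 0, 0, 1, 0, 0, 0.025, 0, 0, 0, 1, 0, 0, 0.045, 0, 0, 0, 1, 0, 0, 0.065, 0, 0, 0, 1, 0, 0, 0.0838, 0, 0, 0, 1, 0, 0, 0.0975, 0, 0, 0, 1, 0, 0, 0.105, 0, 0, 0, 1, 0, 0, 0.1088, 0, 0, 0, 1, 0, 0, 0.1113, 0, 0, 0, 1, 0, 0, 0.1119, 0, 0, 0, 1, 0, 0, 0.1119, 0, 0, 0, 1, 0, 0, 0.1119, 0, 0, 0, 1]
}}

```text
t: 44.1
eef_pos: [0.4706, 0.337, 0.0146]
tcp_rot: [[0.967, 0.254, 0.001], [0.254, -0.967, 0.0], [0.001, -0.0, -1.0]]
wrist_force: [-0.1, 1.2, -2.8]
grip_width: 0.643
grasp_force: 40.0
```

Scaled: 0.3 m is 0.375, 0.2 m is 0.25.

Request:
{"method": "play_rows", "body": {
  "plan": [0, 0, 0, 0, 0, 0, -0.6, 0, 0, 0, 0, 0, 0, -0.6, 0, 0, 0, 0, 0, 0, -0.8, 0, 0, 0, 0, 0, 0, -0.8, 0, 0, -0.025, 0, 0, 0, -0.8, 0, 0, -0.075, 0, 0, 0, -1, 0, 0, -0.125, 0, 0, 0, -1, 0, 0, -0.175, 0, 0, 0, -1, -0.075, 0.0625, -0.2, 0, 0, 0, -1, -0.15, 0.125, -0.2, 0, 0, 0, -1, -0.15, 0.25, -0.2, 0, 0, 0, -1, -0.15, 0.375, -0.2, 0, 0, 0, -1, -0.15, 0.375, -0.2, 0, 0, 0, -1, -0.15, 0.375, -0.2, 0, 0, 0, -1, -0.15, 0.375, -0.2, 0, 0, 0, -1]
}}

```text
t: 45.6
eef_pos: [0.4302, 0.014, 0.1746]
tcp_rot: [[0.967, 0.253, 0.001], [0.253, -0.967, -0.0], [0.001, 0.0, -1.0]]
wrist_force: [0.5, 0.2, -0.5]
grip_width: 0.999
grasp_force: 0.0
```

```bash
python3 - <<'E'
from h import *
print(env.get_obs()['t'],env.get_obs()['eef_pos'])
p,d=env.read_camera("top");cv2.imwrite("pics/top2.png",p)
hsv=cv2.cvtColor(p,cv2.COLOR_BGR2HSV)
m=((hsv[...,1]<50)&(hsv[...,2]>60)).astype(np.uint8)
k,l,st,ce=cv2.connectedComponentsWithStats(m)
for i in range(1,k):
    if st[i,4]>500 and ce[i][0]<220 and ce[i][1]<280:
        cs,_=cv2.findContours((l==i).astype(np.uint8),cv2.RETR_EXTERNAL,cv2.CHAIN_APPROX_NONE)
        print(ce[i].round(),*rect(onz("top",cs[0][:,0],.04)))
for u,v in((460,200),(465,235),(415,205),(405,230)):
    o,r=rays("top",[(u,v)]); print((o+r*d[v,u]).round(3))
E
```

```text
45.6 [0.43018557 0.01400624 0.17460558]
[128. 144.] [658.1 419.8] [ 36.9 100.5] 57.33
[165. 225.] [471.6 331.6] [ 68.9 155.1] 14.63
[[ 0.514 -0.331  0.046]]
[[ 0.435 -0.339  0.047]]
[[ 0.504 -0.229  0.05 ]]
[[ 0.449 -0.205  0.048]]
```

View pics/top2.png

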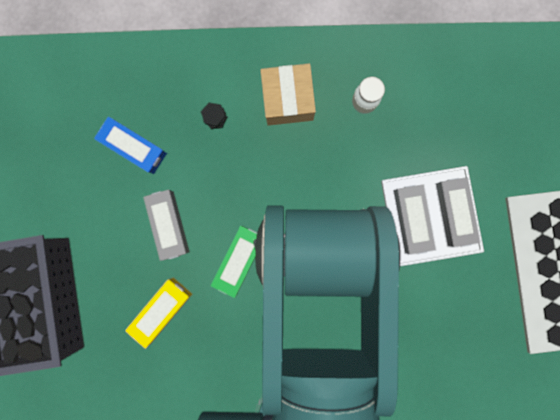

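The top view shows both bad cases in the tray at (413,220) and (460,212). The sound case is back at (165,225), and the pot, stack and carton are unmoved. I'll do one flatness check from the depth before handing in.

```bash
python3 - <<'E'
from h import *
p,d=env.read_camera("top")
def med(pts):
    for u,v in pts:
        uu,vv=np.meshgrid(range(u-3,u+4),range(v-3,v+4)); uv=np.c_[uu.ravel(),vv.ravel()]
        o,r=rays("top",uv); print(u,v,np.median(o+r*d[uv[:,1],uv[:,0]][:,None],axis=0).round(4))
med([(410,195),(414,220),(420,243),(455,190),(460,212),(466,236),(161,203),(165,225),(170,250)])
E
```

```text
410 195 [ 0.5269 -0.2193  0.0472]
414 220 [ 0.4709 -0.2263  0.0475]
420 243 [ 0.4195 -0.238   0.0466]
455 190 [ 0.5361 -0.3201  0.0476]
460 212 [ 0.4867 -0.3291  0.0482]
466 236 [ 0.4332 -0.3404  0.0474]
161 203 [0.5198 0.3421 0.0407]
165 225 [0.4698 0.3327 0.041 ]
170 250 [0.4132 0.3215 0.0399]
```

All three cases lie flat.

```bash
python3 -c "
from workcell import env
print(env.job_done())"
```

```text
the job is handed in; nothing more can be done
None
```

I handed the job in at about 46 s of the 72 s allowed: the two cases with loose tiles lie flat, lid up, in the rework tray, the sound case is back where it was found, and the pot and tile stack were not moved.

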